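# Push the slide carrier under the reader bridge and start the scan

### The job

Push the blue slide carrier flat along the bench, under the low white bridge of the slide reader, until its front edge rests square against the black end stop on the far side; then press the green button on top of the bridge all the way down and let it come back up. Only push the carrier with the fingers: do not lift, carry or tip it, do not press the button before the carrier is fully home, and leave everything else on the bench where it is.

Things in the scene. Friction and masses are not known exactly. Their poses are not given: they have to be found in the camera images.
- carrier: Loose blue flat slide carrier with four glass slides let into its top: 90 wide (its x) x 130 long (its y) x 12 thick (mm), 0.12 to 0.26 kg, lying on the bench. Origin at the centre of its underside, on the bench surface; its +y points to the front edge, which goes under the bridge first, its z is up.
- carrier_nose (a point): Middle of the carrier's front edge face: 65 mm ahead (+y) of the carrier's origin, 6 mm above its underside.
- reader: Fixed slide reader: a white bridge on the bench. Origin on the bench under the middle of the bridge; the carrier is pushed along its +y. The bridge is 162 wide (x), 70 deep (y -35 to +35 mm), its top 50 above the bench. The passage below is 106 wide (x -53 to +53) with 17 headroom over the bare, level bench (the grey strip is flat).
- reader_mouth (a point): Entrance of the passage: middle of its width, on the bench, under the bridge's front face (reader y = -35). Beside it two 16 high aluminium guide strips (lengths in mm) widen the mouth from 106 here to about 137 at reader y = -60.
- stop_face (a point): Middle of the face of the black end stop behind the bridge (in mm: 22 high, face at reader y = +50), 6 above the bench: the carrier's front edge rests here. The carrier then has its origin at reader y = -15, and 45 of its rear still sticks out of the entrance.
- start_button_top (a point): Centre of the top of the green round push button, 28 mm diameter, on top of the bridge above the reader's origin; pressed straight down.
- start_button (a joint): Travel of the green button in m: 0 up, 0.006 fully down; spring return, about 4 N to go fully down.
- glass_jar: Bystander, loose: closed amber glass jar with black cap, 52 diameter, 60 tall (mm). Origin at the centre of its underside. Leave alone.
- white_pot: Bystander, loose: closed white pot, 60 diameter, 55 tall (mm). Origin at the centre of its underside. Leave alone.
- blade_box: Bystander, loose: dark-topped blue blade dispenser, 110 x 36 x 26 (its x is its length) (mm). Origin at the centre of its underside. Leave alone.
- slide_box: Bystander, loose: yellow slide storage box, 100 x 85 x 34 (mm). Origin at the centre of its underside. Leave alone.
- brush: Bystander, loose: small flat brush lying on the bench, about 160 long along its x (mm). Origin at the centre of its underside. Leave alone.
- cassettes: Bystander, loose: stack of four coloured tissue cassettes, 40 x 28 x 28 (mm). Origin at the centre of its underside. Leave alone.
- wax_block: Bystander, loose: green cassette with a white wax block on it, 40 x 30 x 18 (mm). Origin at the centre of its underside. Leave alone.

How it is judged:
By the outcome, as a careful person would: the job done as asked, in the order asked, and still so for the second after the job is handed in, with the robot touching nothing.
It also fails if it takes over 59 s, if anything falls off the work surface, if the arm or the gripper's body presses on something with over 40 N, if the wrist force passes 120 N, or if a joint passes its speed limit or range.

### The arm

A 7-joint arm with a two-finger parallel gripper is mounted at the origin on the work surface. World frame = base frame: x ahead of the robot, y to its left, z up, the work surface at z = 0. Lengths are in m, angles in rad, forces in N, time in s.
With the tool pointing down it reaches from about 0.4 to 0.85 m from the base axis. Payload 4.5 kg.
Tool frame: the origin (TCP) lies at the centre of the arm's flange, where the gripper is bolted on; the fingertips stand 166 mm ahead of it and the grasp point (between the pads) lies 147 mm ahead of it (r.grip_depth is the distance from the TCP to the grasp point, in m); z points along the fingers, y is the line along which they close (so a half turn about z gives the same grasp; the last joint's range is limited). The gripper opens to 88 mm and grips with 3 to 60 N. Pads are 18 mm wide; open, the fingers measure 123 mm over their backs; the gripper's body (75 mm by 187 mm) begins 45 mm behind the grasp point.
Start: joints at [-1.268, 0.689, -0.195, 1.565, 0.157, 0.902, -0.215], TCP at [0.166, 0.603, 0.405] pointing down, gripper open.
Joint ranges: [-3.01, 3.01], [-0.46, 2.08], [-1.47, 1.51], [0.13, 2.56], [-1, 4.14], [0.04, 2.09], [-2.66, 2.66]. Speed limits (rad/s): [2.57, 2.57, 3.14, 3.14, 3.14, 3.14, 3.14].

### API

Orientations are given as a unit quaternion [x, y, z, w].
In Python, from plant import status, cams, r, finder gives the robot as it stands.
- The arm moves only by the tool play_rows, never from a script. Its argument "rows" is a list of rows, each a list of 7 numbers: the opening in per cent of the stroke, from 0 (shut) to 100 (fully open), then the shift along the tool's x, y, z in m, then the turn, a rotation vector about the tool's x, y, z in degrees. A call has 1 to 8 rows; each row shifts and turns the commanded pose from where the row before left it, along the tool's axes as they then stand; what a row does not reach is not made up. A row lasts 1/8 s, in which the tool goes at most 62.5 mm and 10.7 degrees, less where a joint would pass 70% of its speed; a pose out of reach is approached as far as the arm can. A call with a gripper value outside its range is refused whole. The fingers move at their own pace and stop on an object; "grip_force" is the grip in N (left out, the last holds). Time passes only in rows, so rows that do not move let the fingers close. It gives the time, the measured TCP pose, the force, the opening and the grip force at its end, in the units of the state.
- status.get_state(): the state, without advancing time (a new reading comes with each control period).
- cams.snapshot(name): name is "side" or "top" or "wrist"; returns the picture (480x640x3 uint8, red, green, blue); there is no depth.
- cams.camera_params(name): a dict with "vfov" (degrees; the focal length in pixels is half the picture's height over the tangent of half this angle, whatever the lens; pixels are square), "cx", "cy" (the principal point, pixels), "R" (3x3) and "t" (3): a world point X has camera coordinates R X + t; the wrist camera has in their place "tool_from_camera" (4x4, takes a point from camera to tool coordinates, whose origin is the TCP and whose axes are the flange's). Camera axes: x right, y down, z forward; pixel columns grow to the right and rows downward; lengths in m; the calibration is good to about 2 mm. A picture is of the moment at which its call begins: read the wrist's pose just before it. camera_params takes no time and is no camera call.
- r.finish_job(): hands the job in; it is judged then, once.
Trained networks look in the newest picture that a camera, given by its name, has taken for a name from the list of things; names that differ only in an ending like _2 or _b are one class to them, and where a whole thing is asked for, a point or a joint stands for the part that bears it (a point fixed in the world has none). Each returns a list of dicts, best first, with "score" (0 to 1); they miss things now and then, are a little off and sometimes report something else, mostly with a low value. They report only what shows in the picture. A call takes as long as a camera call.
- finder.spot_in(camera, label): "at" ([x, y, z] in m, in the coordinates of the camera as it stood for that picture, good to about 4 mm: the middle of the surface that is visible of it).
- finder.regions_of(camera, label): "mask" (480x640 bool, what is visible of it).
The state is a dict: "clock": time; "q": joint angles; "qd": joint speeds; "joint_torque": joint torques, N m; "tool_pos": TCP position; "eef_rot": TCP orientation; "contact_force": force on the tool from outside, world axes, zero at the start; "moment": the same for the moment, N m; "opening": opening from 0.0 (shut) to 1.0 (fully open); "finger_force": force on a finger pad.
Only numpy, scipy, OpenCV 4.12 (cv2) and the standard library are available. Lean on these libraries where they do the work, as an engineer would, in place of code of your own. Each camera call takes 0.05 s, during which the arm holds its last target. There are 200 camera calls.

## Working session

There is one attempt and no reset: what is moved stays moved. The work goes in short steps, Python scripts to look and compute and a tool call to move; the robot and the scene stay as the last step left them, time stands still between calls to the robot, and variables do not carry over. Pictures are saved under pics/ and viewed, at most 10 in all, crops included, and the job is handed in when it is done.

Besides the shell and the picture viewer there is one more tool, called after "Emit:" by a JSON object that holds its "api" and its "payload". play_rows: Moves the arm, as the interface text tells. Its arguments: {"type":"object","properties":{"rows":{"type":"array","items":{"type":"array","items":{"type":"number"}}},"grip_force":{"type":"number"}},"required":["rows"]}

```bash
mkdir -p pics; ls; cat > h.py <<'E'
import numpy as np, cv2
from plant import status, cams, r, finder
from scipy.spatial.transform import Rotation as Ro
def K(p):
    f=240/np.tan(np.radians(p['vfov'])/2); return f
def tow(cam,X,st=None):
    p=cams.camera_params(cam); X=np.asarray(X)
    if cam=='wrist':
        T=np.array(p['tool_from_camera']); Y=T[:3,:3]@X+T[:3,3]
        return Ro.from_quat(st['eef_rot']).apply(Y)+st['tool_pos']
    return np.array(p['R']).T@(X-np.array(p['t']))
def ray(cam,uv,z,st=None):
    p=cams.camera_params(cam);f=K(p)
    d=np.array([(uv[0]-p['cx'])/f,(uv[1]-p['cy'])/f,1])
    o=tow(cam,[0,0,0],st); d=tow(cam,d,st)-o
    return o+d*(z-o[2])/d[2]
E
cat > a.py <<'E'
from h import *
s=status.get_state(); print(s)
for c in ['top','side']:
    im=cams.snapshot(c); cv2.imwrite(f'pics/{c}0.png',im[...,::-1])
    for l in ['carrier','reader','start_button_top','carrier_nose','stop_face','reader_mouth','glass_jar','white_pot','blade_box','slide_box','brush','cassettes','wax_block']:
        if c=='side' and l in('brush','cassettes','wax_block','blade_box','slide_box'):continue
        try: print(c,l,[(round(d['score'],2),tow(c,d['at']).round(3)) for d in finder.spot_in(c,l)][:2])
        except Exception as e: print(l,e)
E
python3 a.py
```

```text
pics
{'clock': 0.0, 'q': array([-1.26819387,  0.68995995, -0.1944941 ,  1.56632015,  0.15731664,
        0.90252363, -0.21510718]), 'qd': array([ 8.66320662e-04,  1.53119622e-03, -2.90156685e-04,  8.21913369e-04,
       -1.73926919e-03, -3.58950787e-05,  9.76775218e-04]), 'joint_torque': array([-7.22923214e-04, -5.27572846e+01, -1.26631591e+00, -1.53437537e+01,
       -5.24405739e-02,  6.46707922e-03,  1.75894606e-04]), 'tool_pos': array([0.16593713, 0.6022321 , 0.40393063]), 'eef_rot': array([ 1.33962588e-01,  9.90985972e-01, -9.08665760e-04, -4.07757575e-05]), 'contact_force': array([ 0.62718054, -0.20541215,  0.68268521]), 'moment': array([0.0264346 , 0.03153498, 0.00620708]), 'finger_force': 0.0, 'opening': 1.0006691787513764}
top carrier []
top reader [(0.7, array([0.524, 0.009, 0.023]))]
top start_button_top [(0.65, array([0.362, 0.228, 0.016])), (0.48, array([0.536, 0.026, 0.07 ]))]
top carrier_nose [(0.71, array([ 0.466, -0.162,  0.01 ])), (0.61, array([0.522, 0.011, 0.026]))]
top stop_face [(0.65, array([ 0.47 , -0.162,  0.016])), (0.62, array([0.772, 0.014, 0.059]))]
top re
[... 454 characters left out ...]
ax_block [(0.53, array([0.363, 0.231, 0.014]))]
side carrier [(0.72, array([ 0.463, -0.172,  0.012])), (0.42, array([ 0.463, -0.411,  0.02 ]))]
side reader [(0.84, array([0.519, 0.001, 0.021]))]
side start_button_top [(0.69, array([0.772, 0.003, 0.038])), (0.44, array([0.532, 0.023, 0.07 ]))]
side carrier_nose [(0.83, array([ 0.467, -0.167,  0.013])), (0.17, array([0.703, 0.275, 0.024]))]
side stop_face [(0.66, array([ 0.521, -0.001,  0.024])), (0.61, array([ 0.774, -0.113,  0.034]))]
side reader_mouth [(0.64, array([ 0.521, -0.   ,  0.027]))]
side glass_jar [(0.86, array([0.772, 0.001, 0.037])), (0.25, array([ 0.777, -0.113,  0.03 ]))]
side white_pot [(0.6, array([ 0.777, -0.113,  0.033]))]
```

View pics/top0.png

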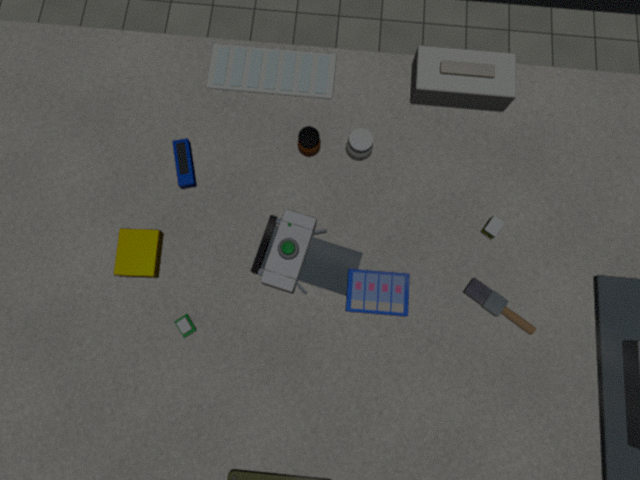

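View pics/side0.png

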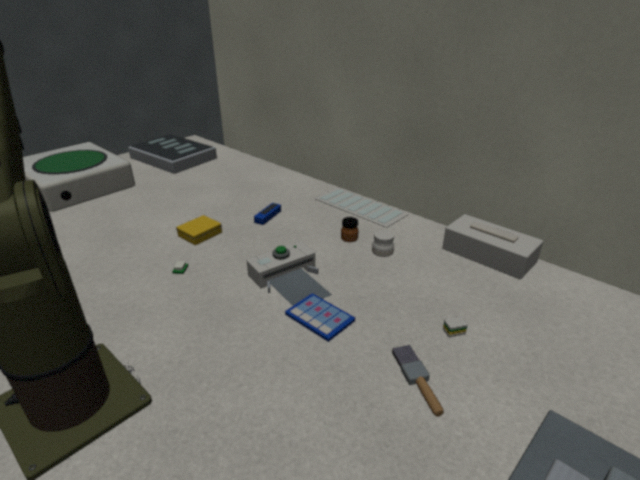

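The top view shows the reader near (289,250) and its button at (289,248). The carrier is near (378,292), and is turned relative to the reader. The side view agrees: the passage is clear and no bystander is near the path. Next I'll plan an arc that brings the wrist camera over them.

```bash
cat >> h.py <<'E'
def plan(pt,head,n,st=None):
    """constant tool row (n times) to TCP pt with tool-y heading (deg), pointing down"""
    s=st or status.get_state(); R0=Ro.from_quat(s['eef_rot']); p0=np.array(s['tool_pos'])
    a=np.radians(head); y=np.array([np.cos(a),np.sin(a),0]); z=np.array([0,0,-1.]); x=np.cross(y,z)
    Rt=Ro.from_matrix(np.c_[x,y,z]); w=(R0.inv()*Rt).as_rotvec(); d=R0.inv().apply(np.array(pt)-p0)
    A=sum((Ro.from_rotvec(w*k/n)).as_matrix() for k in range(n))
    print('row x%d'%n,(np.linalg.solve(A,d)*1000).round(2),'mm',np.degrees(w/n).round(3))
E
python3 - <<'E'
from h import *
print(cams.camera_params('wrist'))
t=cv2.imread('pics/top0.png'); h=cv2.cvtColor(t,cv2.COLOR_BGR2HSV)
m=cv2.inRange(h,(105,120,60),(130,255,255)); m[:,:340]=0;m[:,420:]=0;m[:260]=0;m[325:]=0
b=cv2.minAreaRect(cv2.findNonZero(m)); print(b)
for c in cv2.boxPoints(b): print(c, ray('top',c,.012))
plan([0.45,-0.08,0.42],-18,16)
E
```

```text
{'vfov': 61.60975083623738, 'cx': 318.1034468738977, 'cy': 232.3302029228259, 'tool_from_camera': array([[ 1.21783962e-03, -9.54644094e-01, -2.97746824e-01,
         7.65801485e-02],
       [ 9.99998283e-01,  1.57849300e-03, -9.70829812e-04,
         4.15662024e-04],
       [ 1.39678823e-03, -2.97745131e-01,  9.54644377e-01,
         2.00326531e-02],
       [ 0.00000000e+00,  0.00000000e+00,  0.00000000e+00,
         1.00000000e+00]])}
((377.3310546875, 292.0276184082031), (62.78239059448242, 42.35319900512695), 4.763641834259033)
[344.28967 310.52417] [ 0.42328345 -0.0963111   0.012     ]
[347.8069  268.31726] [ 0.51198993 -0.09674147  0.012     ]
[410.37244 273.53107] [ 0.51334042 -0.22948469  0.012     ]
[406.85522 315.73798] [ 0.42480097 -0.22631121  0.012     ]
row x16 [-51.05  -7.72  -0.95] mm [ 0.    -0.     5.788]
```

```bash
python3 - <<'E'
from h import *
plan([0.51,-0.03,0.42],-18,16)
E
```

```text
row x16 [-50.23  -2.33  -0.95] mm [ 0.    -0.     5.788]
```

Emit:
{"api": "play_rows", "payload": {"rows": [[45,-0.0502,-0.0023,-0.001,0,0,5.79],[45,-0.0502,-0.0023,-0.001,0,0,5.79],[45,-0.0502,-0.0023,-0.001,0,0,5.79],[45,-0.0502,-0.0023,-0.001,0,0,5.79],[45,-0.0502,-0.0023,-0.001,0,0,5.79],[45,-0.0502,-0.0023,-0.001,0,0,5.79],[45,-0.0502,-0.0023,-0.001,0,0,5.79],[45,-0.0502,-0.0023,-0.001,0,0,5.79]]}}

```text
clock: 2.15
tool_pos: [0.4742, 0.3588, 0.4128]
eef_rot: [0.514, 0.858, 0.0, 0.0]
contact_force: [0.5, 0.6, 0.2]
opening: 0.45
finger_force: 0.0
```

Emit:
{"api": "play_rows", "payload": {"rows": [[45,-0.0502,-0.0023,-0.001,0,0,5.79],[45,-0.0502,-0.0023,-0.001,0,0,5.79],[45,-0.0502,-0.0023,-0.001,0,0,5.79],[45,-0.0502,-0.0023,-0.001,0,0,5.79],[45,-0.0502,-0.0023,-0.001,0,0,5.79],[45,-0.0502,-0.0023,-0.001,0,0,5.79],[45,-0.0502,-0.0023,-0.001,0,0,5.79],[45,-0.0502,-0.0023,-0.001,0,0,5.79]]}}

```text
clock: 3.15
tool_pos: [0.5098, -0.0311, 0.4209]
eef_rot: [0.81, 0.586, 0.0, 0.0]
contact_force: [0.9, 0.1, -0.5]
opening: 0.448
finger_force: 0.0
```

Emit:
{"api": "play_rows", "payload": {"rows": [[45,0,0,0,0,0,0],[45,0,0,0,0,0,0],[45,0,0,0,0,0,0]]}}

```text
clock: 3.52
tool_pos: [0.5103, -0.0279, 0.4206]
eef_rot: [0.808, 0.589, 0.0, -0.0]
contact_force: [0.1, -0.5, -0.1]
opening: 0.45
finger_force: 0.0
```

```bash
cat > b.py <<'E'
import sys
from h import *
n=sys.argv[1]
s=status.get_state(); print(s['clock'],s['tool_pos'],s['eef_rot'],s['contact_force'],s['opening'])
im=cams.snapshot('wrist'); cv2.imwrite(f'pics/{n}.png',im[...,::-1])
np.savez(f'{n}.npz',tool_pos=s['tool_pos'],eef_rot=s['eef_rot'])
E
python3 b.py w1
```

```text
3.525 [ 0.51027952 -0.02789197  0.42060455] [ 8.08267643e-01  5.88815041e-01  3.73734680e-04 -3.54261522e-04] [ 0.11686572 -0.47333751 -0.05511893] 0.4495964728925371
```

View pics/w1.png

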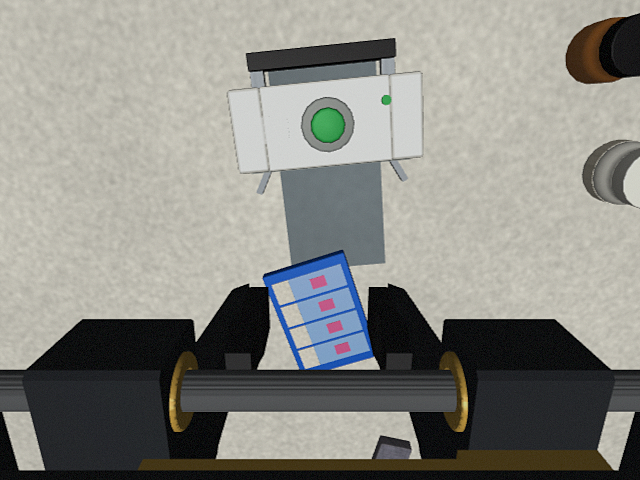

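The wrist view shows the bridge top with corners near (228,91), (421,71), (423,158) and (240,173). The button is at (328,125) and the stop is behind it at row 50. The carrier's front corners are at (263,276) and (343,251), and its rear corners at (304,371) and (373,354). I'll project these into world coordinates.

```bash
cat > c.py <<'E'
from h import *
def rect(img,st,mask,z):
    c=max(cv2.findContours(mask,cv2.RETR_EXTERNAL,cv2.CHAIN_APPROX_NONE)[0],key=cv2.contourArea)[:,0]
    P=np.array([ray('wrist',p,z,st)[:2] for p in c])
    b=cv2.minAreaRect((P*1000).astype(np.float32)); return b,P
if __name__=='__main__':
    st=np.load('w1.npz'); im=cv2.imread('pics/w1.png'); h=cv2.cvtColor(im,cv2.COLOR_BGR2HSV)
    m=cv2.inRange(h,(95,60,60),(130,255,255)); m=cv2.morphologyEx(m,cv2.MORPH_CLOSE,np.ones((25,25)))
    b,_=rect(im,st,m,.012); print('carrier',b); print(cv2.boxPoints(b).round(1).tolist())
    m=cv2.inRange(h,(0,0,205),(180,25,255));m[:60]=0;m[185:]=0;m[:,:215]=0;m[:,435:]=0
    m=cv2.morphologyEx(m,cv2.MORPH_CLOSE,np.ones((9,9)));print('area',(m>0).sum())
    b,_=rect(im,st,m,.05); print('bridge',b); 
    for p in [(228,91),(421,71),(423,158),(240,173)]: print(p,ray('wrist',p,.05,st))
    for p in [(283,171),(380,162),(385,263),(292,268)]: print('strip',p,ray('wrist',p,.0,st))
    for p in [(248,70),(395,55)]: print('stop',p,ray('wrist',p,.022,st))
    m=cv2.inRange(h,(45,100,60),(80,255,255)); m[:,370:]=0
    c=max(cv2.findContours(m,0,1)[0],key=cv2.contourArea); e=cv2.fitEllipse(c);print('button',e)
    for z in(.055,.062): 
        q=ray('wrist',e[0],z,st); print(z,q, 2*np.linalg.norm(ray('wrist',(e[0][0]+sum(e[1])/4,e[0][1]),z,st)-q))
E
python3 c.py
```

```text
carrier ((471.2890319824219, -161.410888671875), (90.13352966308594, 133.46588134765625), 0.6764774918556213)
[[425.3999938964844, -95.19999694824219], [427.0, -228.6999969482422], [517.0999755859375, -227.60000610351562], [515.5999755859375, -94.19999694824219]]
area 13063
bridge ((538.1881713867188, 27.133289337158203), (87.62181091308594, 160.15823364257812), 77.98912048339844)
(228, 91) [0.46766966 0.08009145 0.05      ]
(421, 71) [0.62237383 0.04654624 0.05      ]
(423, 158) [ 0.60774849 -0.02215793  0.05      ]
(240, 173) [0.45270931 0.01394629 0.05      ]
strip (283, 171) [ 0.48250147 -0.00181553  0.        ]
strip (380, 162) [ 0.57677515 -0.02270045  0.        ]
strip (385, 263) [ 0.55380621 -0.12790348  0.        ]
strip (292, 268) [ 0.45733096 -0.10302477  0.        ]
stop (248, 70) [0.48539209 0.09364597 0.022     ]
stop (395, 55) [0.61093562 0.06606604 0.022     ]
button ((327.4103698730469, 124.72102355957031), (32.74340057373047, 34.015716552734375), 176.26760864257812)
0.055 [0.53747335 0.02975867 0.055     ] 0.027713938941288863
0.062 [0.53741744 0.03008506 0.062     ] 0.027152686087489542
```

```bash
python3 - <<'E'
from h import *
plan([0.391,-0.1455,0.24],-12.6,8)
E
```

```text
row x8 [-18.17 -10.42  22.57] mm [-0.    -0.006 -0.658]
```

Emit:
{"api": "play_rows", "payload": {"rows": [[0,-0.0182,-0.0104,0.0226,0,0,-0.66],[0,-0.0182,-0.0104,0.0226,0,0,-0.66],[0,-0.0182,-0.0104,0.0226,0,0,-0.66],[0,-0.0182,-0.0104,0.0226,0,0,-0.66],[0,-0.0182,-0.0104,0.0226,0,0,-0.66],[0,-0.0182,-0.0104,0.0226,0,0,-0.66],[0,-0.0182,-0.0104,0.0226,0,0,-0.66],[0,-0.0182,-0.0104,0.0226,0,0,-0.66]]}}

```text
clock: 4.58
tool_pos: [0.3908, -0.1467, 0.2391]
eef_rot: [0.781, 0.625, 0.001, -0.0]
contact_force: [16.6, -6.4, -4.6]
opening: 0.005
finger_force: 0.0
```

Emit:
{"api": "play_rows", "payload": {"rows": [[0,0,0,0,0,0,0],[0,0,0,0,0,0,0]]}}

```text
clock: 4.82
tool_pos: [0.3918, -0.1463, 0.2403]
eef_rot: [0.781, 0.625, 0.001, 0.001]
contact_force: [-0.6, -0.3, 0.1]
opening: 0.007
finger_force: 0.0
```

```bash
python3 b.py w2; python3 - <<'E'
from h import *
plan([0.391,-0.1455,0.171],-12.6,4)
E
```

```text
4.825 [ 0.3917651  -0.14631608  0.24027727] [0.78083873 0.62473068 0.00118555 0.00102241] [-0.56739362 -0.26590216  0.05180007] 0.006860400473024625
row x4 [ 0.13 -0.29 17.37] mm [ 0.051 -0.007 -0.013]
```

View pics/w2.png

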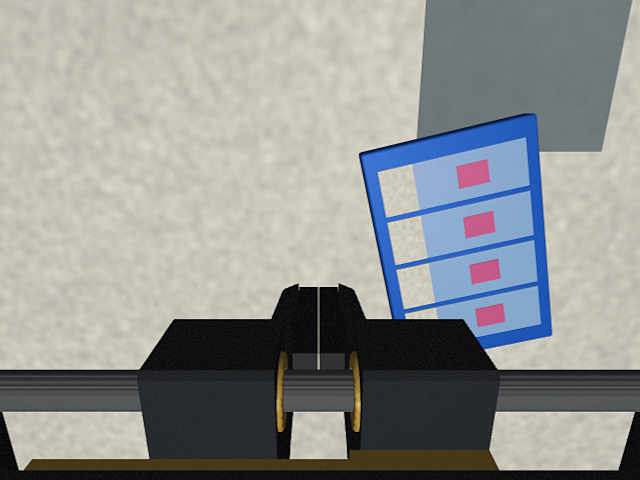

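The fingers are shut and left of the carrier. The carrier's corners are at (360,153), (535,114) and (552,333). Now descending, while checking those corners.

Emit:
{"api": "play_rows", "payload": {"rows": [[0,0,0,0.0174,0,0,0],[0,0,0,0.0174,0,0,0],[0,0,0,0.0174,0,0,0],[0,0,0,0.017,0,0,0],[0,0,0,0,0,0,0]]}}

```text
clock: 5.5
tool_pos: [0.4126, -0.1546, 0.1905]
eef_rot: [0.781, 0.624, -0.008, -0.014]
contact_force: [0.2, -0.5, 0.0]
opening: 0.003
finger_force: 0.0
```

```bash
python3 - <<'E'
from h import *
st=np.load('w2.npz')
P=[ray('wrist',p,.012,st)[:2] for p in [(360,153),(535,114),(552,333)]]
print(P,(P[0]+P[2])/2); d=P[1]-P[2]; print(np.degrees(np.arctan2(d[1],d[0])),np.linalg.norm(d)); d=P[1]-P[0];print(np.degrees(np.arctan2(d[1],d[0])))
for p in [(300,287),(340,287)]: print(ray('wrist',p,.074,st)[:2])
for p in [(426,0),(417,138),(601,151),(630,0)]: print(ray('wrist',p,.0,st)[:2])
E
```

```text
[array([ 0.42595724, -0.09777979]), array([ 0.51449054, -0.09799432]), array([ 0.51674357, -0.22542362])] [ 0.4713504  -0.16160171]
91.01291938946653 0.12744922420735116
-0.13883414630580057
[ 0.3878839  -0.13621098]
[ 0.40340989 -0.13970344]
[ 0.47200556 -0.03422719]
[ 0.45813801 -0.09822178]
[ 0.55422047 -0.12675997]
[ 0.56894744 -0.05585222]
```

```bash
python3 - <<'E'
from h import *
s=status.get_state(); print(s['q'].round(3),s['tool_pos'],s['eef_rot'])
E
```

```text
[ 0.238  0.906  0.029  2.235 -0.662  0.043  0.695] [ 0.41259527 -0.15461059  0.19053939] [ 0.78132486  0.62389947 -0.00843068 -0.01448545]
```

The arm is at its joint 6 limit: straight down isn't reachable this close to the base. A 10° tilt of the fingertips toward the base fixes this.

```bash
cat >> h.py <<'E'
def plant(tip,head,tilt,n):
    s=status.get_state(); R0=Ro.from_quat(s['eef_rot']); p0=np.array(s['tool_pos'])
    a=np.radians(head); y=np.array([np.cos(a),np.sin(a),0]); z=np.array([0,0,-1.]); x=np.cross(y,z)
    Rt=Ro.from_matrix(np.c_[x,y,z])*Ro.from_rotvec([np.radians(tilt),0,0])
    w=(R0.inv()*Rt).as_rotvec(); d=R0.inv().apply(np.array(tip)-.166*Rt.as_matrix()[:,2]-p0)
    A=sum((Ro.from_rotvec(w*k/n)).as_matrix() for k in range(n))
    print('tip now',(p0+.166*R0.as_matrix()[:,2]).round(4),'row x%d'%n,(np.linalg.solve(A,d)*1000).round(2),'mm',np.degrees(w/n).round(3))
E
python3 - <<'E'
from h import *
plant([0.4006,-0.1462,0.004],-12.6,10,5)
E
```

```text
tip now [ 0.4074 -0.1526  0.0246] row x5 [1.11 3.46 4.33] mm [ 1.62  -0.06  -0.032]
```

Emit:
{"api": "play_rows", "payload": {"rows": [[0,0.0011,0.0035,0.0043,1.62,-0.06,-0.03],[0,0.0011,0.0035,0.0043,1.62,-0.06,-0.03],[0,0.0011,0.0035,0.0043,1.62,-0.06,-0.03],[0,0.0011,0.0035,0.0043,1.62,-0.06,-0.03],[0,0.0011,0.0035,0.0043,1.62,-0.06,-0.03],[0,0,0,0,0,0,0]]}}

```text
clock: 6.25
tool_pos: [0.4284, -0.1526, 0.1683]
eef_rot: [0.777, 0.624, -0.055, -0.068]
contact_force: [-0.8, -0.3, 0.0]
opening: 0.004
finger_force: 0.0
```

```bash
python3 - <<'E'
from h import *
plant([0.4006,-0.1462,0.004],-12.6,10,1)
s=status.get_state(); print(s['q'],s['contact_force'])
E
```

```text
tip now [ 0.4002 -0.1464  0.0048] row x1 [0.14 0.42 0.76] mm [-0.013  0.066  0.094]
[ 0.12178609  0.97807782  0.19485891  2.13328234 -0.63194182  0.26551986
  0.6564356 ] [-0.83304708 -0.25264571  0.01301293]
```

Emit:
{"api": "play_rows", "payload": {"rows": [[0,0,0.0049,-0.0009,0,0,0],[0,0,0.0049,-0.0009,0,0,0],[0,0,0.0049,-0.0009,0,0,0],[0,0,0.0049,-0.0009,0,0,0],[0,0,0.0049,-0.0009,0,0,0],[0,0,0.0049,-0.0009,0,0,0]]}}

```text
clock: 7.0
tool_pos: [0.4573, -0.1594, 0.1685]
eef_rot: [0.777, 0.623, -0.055, -0.068]
contact_force: [-0.5, 0.5, -0.3]
opening: 0.003
finger_force: 0.7
```

```bash
python3 b.py w3; cat > e.py <<'E'
import sys
from h import *
n=sys.argv[1]; st=np.load(n+'.npz'); im=cv2.imread(f'pics/{n}.png'); h=cv2.cvtColor(im,cv2.COLOR_BGR2HSV)
m=cv2.inRange(h,(105,130,50),(125,255,255))
o=np.array([.5375,.0297]); a=np.radians(77.4); u=np.array([np.cos(a),np.sin(a)]); v=np.array([u[1],-u[0]])
c=max(cv2.findContours(cv2.morphologyEx(m,cv2.MORPH_CLOSE,np.ones((5,5))),0,1)[0],key=cv2.contourArea)
hull=cv2.convexHull(c); ap=cv2.approxPolyDP(hull,6,True)[:,0]
for p in ap:
    P=ray('wrist',p,.012,st)[:2]; print(p,P.round(4),'reader',(v@(P-o)).round(4),(u@(P-o)).round(4))
E
python3 e.py w3
```

```text
7.0 [ 0.45728386 -0.15938513  0.16850736] [ 0.7773929   0.62287881 -0.05474244 -0.06845102] [-0.4849047   0.54342259 -0.34950541] 0.0030128975190351808
[629 139] [ 0.5373 -0.1072] reader 0.0297 -0.1337
[622 369] [ 0.5341 -0.1868] reader 0.0439 -0.2121
[365 318] [ 0.4487 -0.1564] reader -0.0461 -0.201
[342 177] [ 0.4508 -0.1022] reader -0.0558 -0.1477
[604 136] [ 0.5308 -0.105 ] reader 0.0228 -0.1329
```

View pics/w3.png

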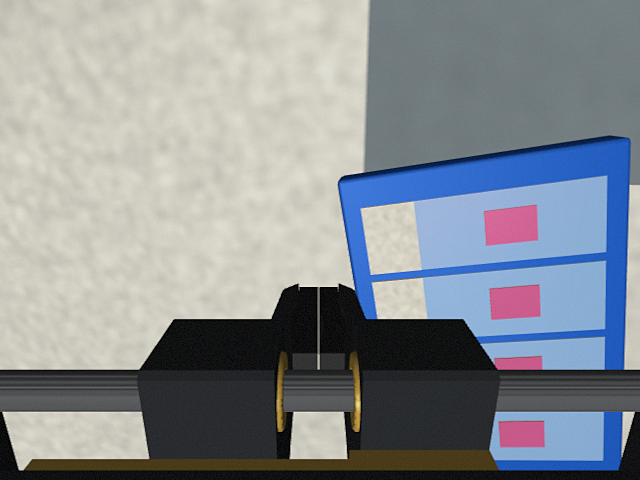

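The carrier is now about centred in x, with about 9° left to turn; its front corners are at (342,177) and (629,139). I'll push 5 mm more, back off and rise, then go to the rear edge.

Emit:
{"api": "play_rows", "payload": {"rows": [[0,0,0.0049,-0.0009,0,0,0],[0,0,0,0,0,0,0],[0,0,-0.01,0.001,0,0,0],[0,0,-0.008,-0.03,0,0,0],[0,0,0,-0.05,0,0,0]]}}

```text
clock: 7.68
tool_pos: [0.4564, -0.1594, 0.2494]
eef_rot: [0.778, 0.622, -0.056, -0.07]
contact_force: [1.9, -0.2, 0.2]
opening: 0.003
finger_force: 0.0
```

```bash
python3 - <<'E'
from h import *
plant([0.4876,-0.2593,0.174],-4.3,0,6)
E
```

```text
tip now [ 0.4275 -0.1528  0.0861] row x6 [-15.55   6.18 -15.89] mm [-1.712 -0.133 -1.391]
```

Emit:
{"api": "play_rows", "payload": {"rows": [[45,-0.0155,0.0062,-0.0159,-1.71,-0.13,-1.39],[45,-0.0155,0.0062,-0.0159,-1.71,-0.13,-1.39],[45,-0.0155,0.0062,-0.0159,-1.71,-0.13,-1.39],[45,-0.0155,0.0062,-0.0159,-1.71,-0.13,-1.39],[45,-0.0155,0.0062,-0.0159,-1.71,-0.13,-1.39],[45,-0.0155,0.0062,-0.0159,-1.71,-0.13,-1.39],[45,0,0,0,0,0,0],[45,0,0,0,0,0,0]]}}

```text
clock: 8.68
tool_pos: [0.489, -0.2584, 0.3399]
eef_rot: [0.733, 0.681, 0.001, 0.001]
contact_force: [0.1, 0.9, 0.7]
opening: 0.451
finger_force: 0.0
```

```bash
python3 b.py w4; python3 e.py w4
```

```text
8.675 [ 0.4890309  -0.25837618  0.33994978] [0.73256281 0.6806978  0.00114703 0.00096008] [0.11435957 0.86972916 0.74982241] 0.4507296799356782
[381   0] [ 0.5438 -0.1156] reader 0.0378 -0.1404
[375 180] [ 0.536  -0.2385] reader 0.057 -0.262
[262 182] [ 0.449  -0.2337] reader -0.0289 -0.2764
[250   0] [ 0.4551 -0.1092] reader -0.0502 -0.1536
```

View pics/w4.png

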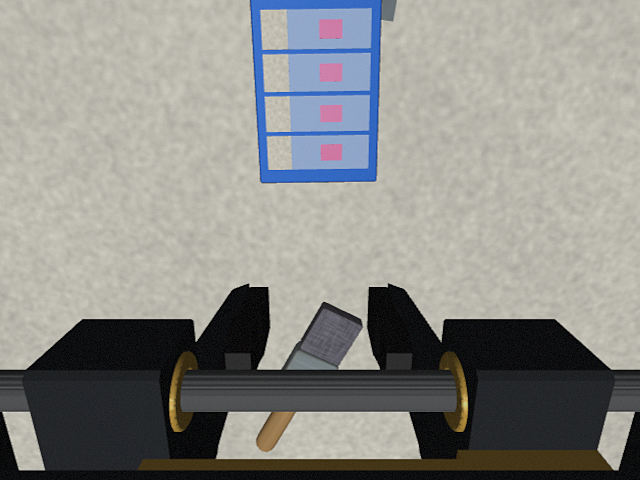

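Rear corners (262,182) and (375,180) put the carrier centre at reader (+3, −205) mm, turned 9.6°. The brush is well clear behind. Lowering now with two fingers behind the rear edge.

```bash
python3 - <<'E'
from h import *
plan([0.4915,-0.2571,0.171],-3,6)
E
```

```text
row x6 [ 0.18  0.36 28.12] mm [ 0.023 -0.005 -0.196]
```

Emit:
{"api": "play_rows", "payload": {"rows": [[45,0.0002,0.0004,0.0281,0,0,-0.2],[45,0.0002,0.0004,0.0281,0,0,-0.2],[45,0.0002,0.0004,0.0281,0,0,-0.2],[45,0.0002,0.0004,0.0281,0,0,-0.2],[45,0.0002,0.0004,0.0281,0,0,-0.2],[45,0.0002,0.0004,0.0281,0,0,-0.2],[45,0,0,0,0,0,0]]}}

```text
clock: 9.6
tool_pos: [0.4916, -0.2569, 0.1697]
eef_rot: [0.725, 0.689, 0.001, -0.001]
contact_force: [-0.1, 1.3, 0.3]
opening: 0.444
finger_force: 0.0
```

```bash
cat > g.py <<'E'
from h import *
o=np.array([.5375,.0297]); a=np.radians(77.4); u=np.array([np.cos(a),np.sin(a)]); v=np.array([u[1],-u[0]])
W=lambda x,y,z=.171: np.r_[o+x*v/1000+y*u/1000,z]
s=status.get_state(); P=s['tool_pos'][:2]-o; q=s['eef_rot']
print('clock',s['clock'],'reader xy',(v@P*1000).round(1),(u@P*1000).round(1),'z',s['tool_pos'][2].round(4),'yaw err',(np.degrees(2*np.arctan2(q[1],q[0]))-77.4).round(2),'F',(v@s['contact_force'][:2]).round(1),(u@s['contact_force'][:2]).round(1),s['contact_force'][2].round(1))
E
python3 - <<'E'
from g import *
plan(W(15.7,-278),-3,2)
plan(W(0,-199),-12.6,12)
E
```

```text
clock 9.6 reader xy 17.7 -289.7 z 0.1697 yaw err 9.63 F -0.4 1.2 0.3
row x2 [ 5.93  0.   -0.66] mm [-0.014 -0.054  0.015]
row x12 [ 7.67 -0.78 -0.1 ] mm [-0.003 -0.009  0.802]
```

Emit:
{"api": "play_rows", "payload": {"rows": [[45,0.0059,0,-0.0007,0,0,0],[45,0.0059,0,0,0,0,0],[45,0.0067,-0.0007,0,0,0,0.8],[45,0.0067,-0.0007,0,0,0,0.8],[45,0.0067,-0.0007,0,0,0,0.8],[45,0.0067,-0.0007,0,0,0,0.8],[45,0.0067,-0.0007,0,0,0,0.8],[45,0.0067,-0.0007,0,0,0,0.8]]}}

```text
clock: 10.6
tool_pos: [0.4923, -0.2056, 0.1724]
eef_rot: [0.754, 0.657, 0.001, 0.002]
contact_force: [0.5, -2.4, 1.9]
opening: 0.451
finger_force: 1.2
```

```bash
python3 - <<'E'
from g import *
plan(W(0,-199),-12.6,6)
E
python3 b.py w5; python3 e.py w5
```

```text
clock 10.6 reader xy 7.2 -239.5 z 0.1724 yaw err 4.72 F 1.0 -2.2 1.9
row x6 [ 6.81 -0.87  0.22] mm [0.039 0.006 0.786]
10.6 [ 0.49226856 -0.20564231  0.17237521] [0.75404814 0.65681586 0.00103011 0.00180924] [ 0.52069404 -2.39226719  1.93287958] 0.4510587861542618
[451   0] [ 0.5492 -0.1037] reader 0.0405 -0.1276
[425 286] [ 0.5357 -0.1996] reader 0.0482 -0.2242
[195 287] [ 0.4487 -0.188 ] reader -0.0392 -0.2318
[165   0] [ 0.4616 -0.0917] reader -0.0476 -0.1351
```

View pics/w5.png

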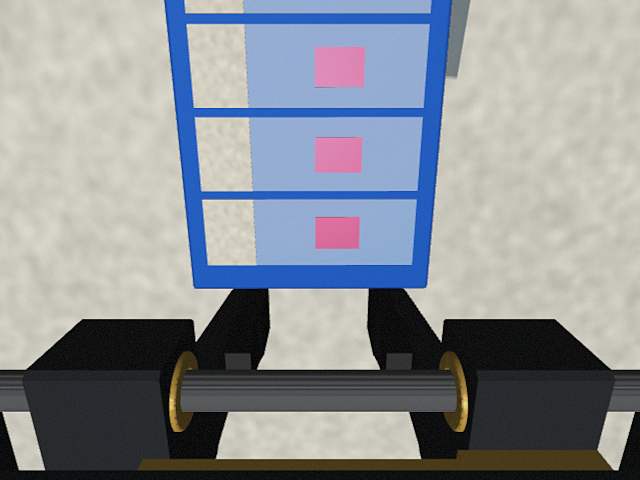

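The fingers sit flush on the rear edge (row 287), the carrier is about 4.9° off and its centre is on the midline. Continuing.

Emit:
{"api": "play_rows", "payload": {"rows": [[45,0.0068,-0.0006,0.0002,0,0,0.8],[45,0.0068,-0.0006,0.0002,0,0,0.8],[45,0.0068,-0.0006,0.0002,0,0,0.8],[45,0.0068,-0.0006,0,0,0,0.8],[45,0.0068,-0.0006,0,0,0,0.8],[45,0.0068,-0.0006,0,0,0,0.8]]}}

```text
clock: 11.4
tool_pos: [0.4957, -0.1647, 0.1717]
eef_rot: [0.781, 0.625, 0.001, 0.002]
contact_force: [-0.2, -2.5, 2.4]
opening: 0.451
finger_force: 1.1
```

```bash
python3 - <<'E'
from g import *
plan(W(1.5,-110),-12.6,12)
E
python3 b.py w6; python3 e.py w6
```

```text
clock 11.4 reader xy 1.7 -198.8 z 0.1717 yaw err -0.08 F 0.4 -2.5 2.4
row x12 [ 7.4  -0.02  0.06] mm [ 0.019  0.001 -0.006]
11.4 [ 0.49573748 -0.16470332  0.17174806] [0.78084267 0.62472439 0.00115026 0.00168429] [-0.18368874 -2.49973873  2.39202079] 0.45111909761078034
[451   0] [ 0.5608 -0.0678] reader 0.044 -0.0901
[426 286] [ 0.5398 -0.1619] reader 0.044 -0.1865
[194 288] [ 0.4536 -0.1434] reader -0.0441 -0.1872
[164   0] [ 0.4745 -0.0486] reader -0.0444 -0.0902
```

View pics/w6.png

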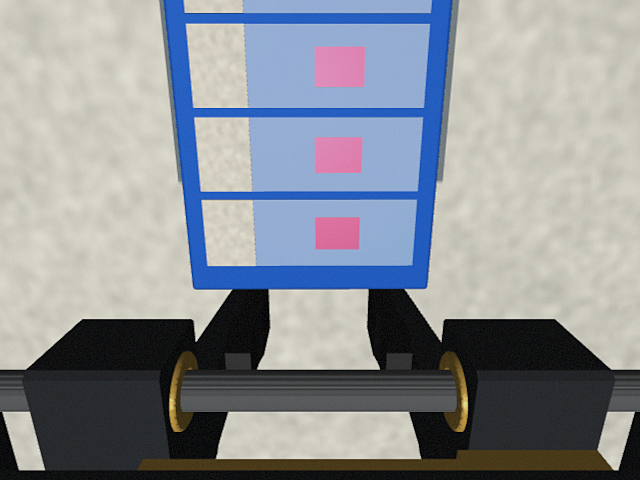

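Square and centred on the strip: equal margins left and right, with the rear edge at reader −187 mm. Pushing straight in.

Emit:
{"api": "play_rows", "payload": {"rows": [[45,0.008,0,0,0,0,0],[45,0.008,0,0,0,0,0],[45,0.008,0,0,0,0,0],[45,0.008,0,0,0,0,0],[45,0.008,0,0,0,0,0],[45,0.008,0,0,0,0,0],[45,0.008,0,0,0,0,0],[45,0.008,0,0,0,0,0]]}}

```text
clock: 12.45
tool_pos: [0.5098, -0.1022, 0.1717]
eef_rot: [0.781, 0.625, 0.001, 0.002]
contact_force: [0.1, -0.7, -0.1]
opening: 0.452
finger_force: 0.5
```

```bash
python3 g.py
```

```text
clock 12.45 reader xy 1.8 -134.8 z 0.1717 yaw err -0.02 F 0.3 -0.7 -0.1
```

Emit:
{"api": "play_rows", "payload": {"rows": [[45,0.006,0,0,0,0,0],[45,0.006,0,0,0,0,0],[45,0.006,0,0,0,0,0],[45,0.006,0,0,0,0,0],[45,0.006,0,0,0,0,0],[45,0.004,0,0,0,0,0],[45,0.002,0,0,0,0,0]]}}

```text
clock: 13.32
tool_pos: [0.5177, -0.0674, 0.1718]
eef_rot: [0.78, 0.625, 0.001, 0.002]
contact_force: [-0.8, -0.9, -1.2]
opening: 0.452
finger_force: 0.4
```

Emit:
{"api": "play_rows", "payload": {"rows": [[45,0.002,0,0,0,0,0],[45,0.002,0,0,0,0,0]]}}

```text
clock: 13.58
tool_pos: [0.5185, -0.0638, 0.1717]
eef_rot: [0.781, 0.625, 0.001, 0.002]
contact_force: [-0.2, -0.8, -0.7]
opening: 0.452
finger_force: 0.4
```

Emit:
{"api": "play_rows", "payload": {"rows": [[45,0.002,0,0,0,0,0]]}}

```text
clock: 13.7
tool_pos: [0.5189, -0.0618, 0.1717]
eef_rot: [0.781, 0.625, 0.001, 0.002]
contact_force: [0.3, -1.2, -1.5]
opening: 0.455
finger_force: 0.4
```

```bash
python3 g.py; python3 b.py w7; python3 e.py w7
```

```text
clock 13.7 reader xy 1.8 -93.3 z 0.1717 yaw err -0.03 F 0.5 -1.1 -1.5
13.7 [ 0.51893441 -0.06178245  0.17173118] [0.78061625 0.62500691 0.00116287 0.00181096] [ 0.27910486 -1.21005703 -1.53599441] 0.45485749475087567
[435 182] [ 0.5716 -0.0201] reader 0.0441 -0.0412
[425 288] [ 0.5625 -0.0598] reader 0.0439 -0.0819
[193 287] [ 0.4766 -0.04  ] reader -0.0443 -0.0813
[182 183] [ 0.4851 -0.0011] reader -0.0444 -0.0415
```

Rear edge at about −81.6 mm; home is −80. Continuing in small steps until the force rises.

Emit:
{"api": "play_rows", "payload": {"rows": [[45,0.0015,0,0,0,0,0],[45,0,0,0,0,0,0]]}}

```text
clock: 14.0
tool_pos: [0.5193, -0.0602, 0.1718]
eef_rot: [0.781, 0.625, 0.001, 0.002]
contact_force: [0.5, 0.1, -0.2]
opening: 0.451
finger_force: 0.1
```

Emit:
{"api": "play_rows", "payload": {"rows": [[45,0.001,0,0,0,0,0],[45,0,0,0,0,0,0]]}}

```text
clock: 14.25
tool_pos: [0.5195, -0.0594, 0.1718]
eef_rot: [0.781, 0.625, 0.001, 0.002]
contact_force: [-0.5, -1.3, 0.4]
opening: 0.447
finger_force: 0.3
```

Emit:
{"api": "play_rows", "payload": {"rows": [[45,0.001,0,0,0,0,0],[45,0,0,0,0,0,0]]}}

```text
clock: 14.5
tool_pos: [0.5197, -0.0585, 0.1717]
eef_rot: [0.781, 0.625, 0.001, 0.002]
contact_force: [0.2, -0.2, 0.3]
opening: 0.45
finger_force: 0.6
```

Emit:
{"api": "play_rows", "payload": {"rows": [[45,0.0015,0,0,0,0,0],[45,0,0,0,0,0,0]]}}

```text
clock: 14.75
tool_pos: [0.5199, -0.058, 0.1718]
eef_rot: [0.781, 0.625, 0.001, 0.003]
contact_force: [-0.8, -5.7, -0.4]
opening: 0.447
finger_force: 2.5
```

Emit:
{"api": "play_rows", "payload": {"rows": [[45,0.0015,0,0,0,0,0],[45,0,0,0,0,0,0]]}}

```text
clock: 15.0
tool_pos: [0.5199, -0.0576, 0.1718]
eef_rot: [0.781, 0.624, -0.0, 0.003]
contact_force: [-2.3, -6.8, -0.8]
opening: 0.45
finger_force: 3.8
```

```bash
python3 g.py; python3 b.py w8; python3 e.py w8
```

```text
clock 15.0 reader xy 1.9 -89.0 z 0.1718 yaw err -0.14 F -0.8 -7.2 -0.8
15.0 [ 0.51993174 -0.05760793  0.1718165 ] [ 7.81171158e-01  6.24307322e-01 -5.07018886e-05  3.46220857e-03] [-2.29907453 -6.83222642 -0.75908497] 0.44963109973474136
[434 196] [ 0.5717 -0.0216] reader 0.0445 -0.0426
[425 288] [ 0.5635 -0.0564] reader 0.0442 -0.0783
[193 288] [ 0.4775 -0.0368] reader -0.044 -0.078
[183 197] [ 0.485  -0.0024] reader -0.0442 -0.0427
```

Contact with the stop: the force rose to 7 N and motion stalled, square. I'll press slightly firmer, back off straight, then rise.

Emit:
{"api": "play_rows", "payload": {"rows": [[45,0.0015,0,0,0,0,0],[45,0,0,0,0,0,0]]}}

```text
clock: 15.3
tool_pos: [0.52, -0.0572, 0.1718]
eef_rot: [0.781, 0.624, -0.001, 0.004]
contact_force: [-1.9, -10.6, -0.4]
opening: 0.452
finger_force: 5.0
```

Emit:
{"api": "play_rows", "payload": {"rows": [[45,-0.012,0,0,0,0,0],[45,-0.02,0,0,0,0,0],[0,0,0,-0.05,0,0,0],[0,0,0,-0.06,0,0,0],[0,0,0,-0.06,0,0,0],[0,0,0,0,0,0,0],[0,0,0,0,0,0,0]]}}

```text
clock: 16.18
tool_pos: [0.5128, -0.084, 0.3413]
eef_rot: [0.78, 0.626, 0.001, 0.001]
contact_force: [-0.4, -0.7, 0.4]
opening: -0.001
finger_force: 0.0
```

```bash
python3 g.py; python3 b.py w9; python3 e.py w9; python3 - <<'E'
from g import *
st=np.load('w9.npz'); im=cv2.imread('pics/w9.png'); h=cv2.cvtColor(im,cv2.COLOR_BGR2HSV)
m=cv2.inRange(h,(45,100,60),(80,255,255))
c=max(cv2.findContours(m,0,1)[0],key=cv2.contourArea); e=cv2.fitEllipse(c);print('button',e)
q=ray('wrist',e[0],.058,st); print(q, v@(q[:2]-o),u@(q[:2]-o))
E
```

```text
clock 16.175 reader xy 0.7 -116.3 z 0.3413 yaw err 0.06 F -0.2 -0.7 0.4
16.175 [ 0.51280145 -0.08395044  0.34131663] [7.80078015e-01 6.25680066e-01 1.49121263e-03 7.22293325e-04] [-0.36320305 -0.65973532  0.36896971] -0.0010588012311685243
[375 104] [ 0.5722 -0.0157] reader 0.0438 -0.0367
[372 162] [ 0.5626 -0.0568] reader 0.0434 -0.0789
[257 161] [ 0.4771 -0.0371] reader -0.0444 -0.0784
[254 104] [0.4857 0.0034] reader -0.0448 -0.0369
clock 16.225 reader xy 0.5 -116.5 z 0.3407 yaw err 0.04 F -0.0 -0.3 -0.3
button ((313.813232421875, 33.699790954589844), (46.28294372558594, 50.69709396362305), 179.16624450683594)
[0.53745358 0.03246355 0.058     ] -0.0006481466104597816 0.002686865563621882
```

View pics/w9.png

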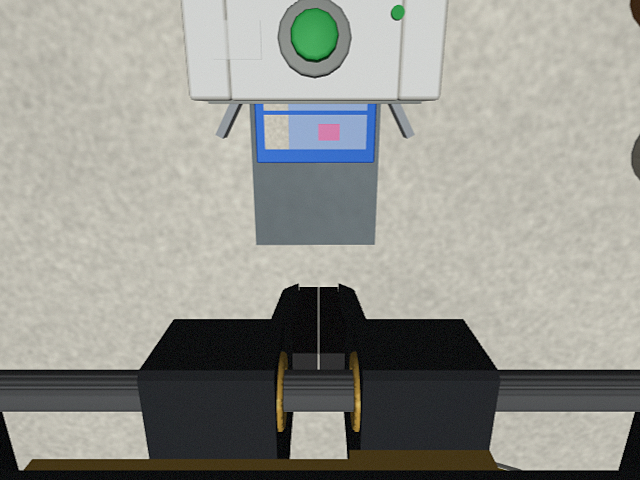

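The carrier is home and square: its rear edge is at row 161 with about 42 mm showing (the calibration is good to about 2 mm). The button is at (314,34). Moving over it.

```bash
python3 - <<'E'
from g import *
plan(W(-0.3,1.2,.256),-12.6,5)
E
```

```text
clock 16.225 reader xy 0.5 -116.5 z 0.3407 yaw err 0.04 F -0.0 -0.3 -0.3
row x5 [23.52 -0.17 16.95] mm [ 0.018 -0.011  0.008]
```

Emit:
{"api": "play_rows", "payload": {"rows": [[0,0.0235,-0.0002,0.017,0,0,0],[0,0.0235,-0.0002,0.017,0,0,0],[0,0.0235,-0.0002,0.017,0,0,0],[0,0.0235,-0.0002,0.017,0,0,0],[0,0.0235,-0.0002,0.017,0,0,0],[0,0,0,0,0,0,0],[0,0,0,0,0,0,0]]}}

```text
clock: 17.1
tool_pos: [0.5381, 0.0289, 0.257]
eef_rot: [0.781, 0.625, 0.001, 0.003]
contact_force: [0.2, -0.3, -0.1]
opening: 0.003
finger_force: 0.0
```

```bash
python3 g.py; python3 - <<'E'
from h import *
im=cams.snapshot('side'); cv2.imwrite('pics/s2.png',cv2.resize(im[190:350,190:400,::-1],None,fx=3,fy=3,interpolation=2))
E
```

```text
clock 17.1 reader xy 0.8 -0.7 z 0.257 yaw err -0.09 F 0.3 -0.2 -0.1
```

View pics/s2.png

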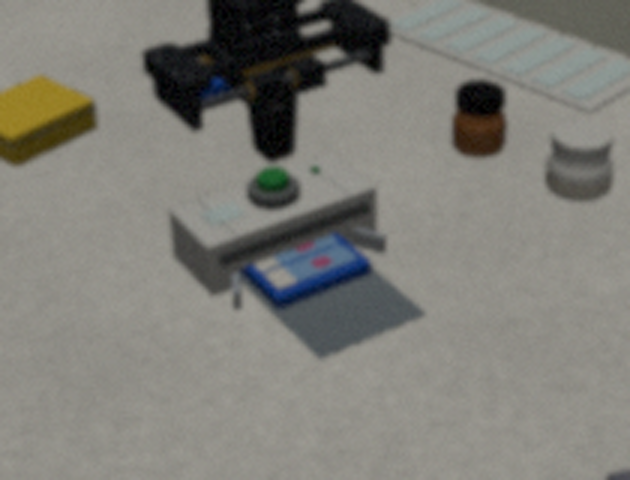

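The shut fingers are right above the green button and the carrier is still seated in the passage. Pressing.

Emit:
{"api": "play_rows", "payload": {"rows": [[0,0.001,-0.001,0.005,0,0,0],[0,0,0,0.005,0,0,0],[0,0,0,0.004,0,0,0],[0,0,0,0.002,0,0,0]]}}

```text
clock: 17.65
tool_pos: [0.5373, 0.0308, 0.2404]
eef_rot: [0.781, 0.625, 0.001, 0.002]
contact_force: [-0.9, 1.3, -0.3]
opening: 0.008
finger_force: 0.0
```

Emit:
{"api": "play_rows", "payload": {"rows": [[0,0,0,0.002,0,0,0],[0,0,0,0.001,0,0,0]]}}

```text
clock: 17.9
tool_pos: [0.5374, 0.0309, 0.2377]
eef_rot: [0.781, 0.625, 0.001, 0.002]
contact_force: [-0.3, 0.2, 1.5]
opening: 0.004
finger_force: 0.7
```

Emit:
{"api": "play_rows", "payload": {"rows": [[0,0,0,0.002,0,0,0],[0,0,0,0.001,0,0,0]]}}

```text
clock: 18.15
tool_pos: [0.5374, 0.0309, 0.2347]
eef_rot: [0.781, 0.625, 0.001, 0.002]
contact_force: [-0.7, 0.3, 2.4]
opening: 0.001
finger_force: 1.4
```

Emit:
{"api": "play_rows", "payload": {"rows": [[0,0,0,0.002,0,0,0],[0,0,0,0.001,0,0,0]]}}

```text
clock: 18.4
tool_pos: [0.5374, 0.0308, 0.2323]
eef_rot: [0.781, 0.625, 0.001, 0.002]
contact_force: [-2.4, -0.0, 15.0]
opening: 0.005
finger_force: 7.8
```

Emit:
{"api": "play_rows", "payload": {"rows": [[0,0,0,0.0015,0,0,0],[0,0,0,0,0,0,0]]}}

```text
clock: 18.65
tool_pos: [0.5372, 0.0306, 0.2321]
eef_rot: [0.781, 0.625, 0.002, 0.002]
contact_force: [-3.7, 0.7, 22.6]
opening: 0.003
finger_force: 11.0
```

Emit:
{"api": "play_rows", "payload": {"rows": [[0,0,0,0.0015,0,0,0],[0,0,0,0,0,0,0]]}}

```text
clock: 18.9
tool_pos: [0.5372, 0.0305, 0.2319]
eef_rot: [0.781, 0.625, 0.003, 0.002]
contact_force: [-6.6, 2.0, 33.1]
opening: 0.004
finger_force: 17.1
```

Fully down: hard stop after about 6 to 7 mm of travel. Releasing straight up.

Emit:
{"api": "play_rows", "payload": {"rows": [[0,0,0,-0.006,0,0,0],[0,0,0,-0.01,0,0,0],[0,0,0,-0.03,0,0,0],[0,0,0,-0.05,0,0,0],[0,-0.05,0,-0.04,0,0,0],[0,-0.06,0,0,0,0,0],[0,0,0,0,0,0,0],[0,0,0,0,0,0,0]]}}

```text
clock: 19.9
tool_pos: [0.5131, -0.0746, 0.3635]
eef_rot: [0.781, 0.625, 0.001, 0.001]
contact_force: [0.1, 0.1, 0.2]
opening: 0.003
finger_force: 0.0
```

```bash
python3 g.py; python3 b.py w10; python3 e.py w10
```

```text
clock 19.9 reader xy -1.0 -107.1 z 0.3635 yaw err -0.03 F 0.1 0.1 0.2
19.9 [ 0.51312923 -0.07460104  0.36352127] [0.7805886  0.62504269 0.00122782 0.00125519] [0.13315949 0.09470375 0.15258067] 0.0025382758669118474
[373 116] [ 0.5726 -0.016 ] reader 0.0442 -0.0369
[371 168] [ 0.5637 -0.0561] reader 0.0443 -0.078
[263 167] [ 0.4773 -0.0359] reader -0.0445 -0.0772
[261 117] [0.4859 0.0026] reader -0.0445 -0.0377
```

The carrier hasn't moved and is square, and the arm is clear of everything.

```bash
python3 -c "
from plant import r
print(r.finish_job())"
```

```text
the job is handed in; nothing more can be done
None
```

The carrier was pushed under the bridge until it sat square against the end stop. The green button was then pressed to its hard stop and released, and the job was handed in at about 20 s with the arm clear and the carrier unmoved; I didn't check from a picture that the button came back up.

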